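# Make up the staining kit and the ashing kit

## Task

Make up two kits from the stock standing between the two trays (not from the row at the back of the bench): the bottle with the red bulb and the white slide box go into their pockets in the blue tray, the bottle with the black bulb and the white crucible into theirs in the yellow tray. Each thing must stand or lie flat on the floor in the middle of its own pocket, the bottles in the round ones, the box and the crucible in the square-cornered ones; never tip a bottle over, and leave the orange beaker and the two stoppers where they stand.

Things in the scene. Friction and masses are not known exactly. Their poses are not given: they have to be found in the camera images.
- red_dropper: amber dropper bottle with a bright red rubber bulb, standing between the trays (a like one far back on the bench is not meant); round, 35 mm in diameter, 104 mm tall with the bulb; grip it by the glass body, which reaches from 0 to about 50 mm of its height, narrowing above. Loose, about 60 g. Origin: centre of its underside, z up.
- black_dropper: amber dropper bottle with a black rubber bulb, standing between the trays (a like one far back on the bench is not meant); round, 35 mm in diameter, 104 mm tall with the bulb; grip it by the glass body, which reaches from 0 to about 50 mm of its height, narrowing above. Loose, about 60 g. Origin: centre of its underside, z up.
- slide_box: off-white cardboard box, closed, lying flat between the trays: 53 mm (x) x 77 mm (y) x 22 mm high. Loose, about 140 g. Origin: centre of its underside; x across the short side, y along the long side. It fits the rectangular pocket with its y axis along the tray's x axis, either way round.
- crucible: open white porcelain crucible, standing between the trays (a like one far back on the bench is not meant): round, 41 mm across the rim, 26 mm across the foot, 34 mm tall. Loose, about 40 g. Origin: centre of its foot, z up.
- blue_tray: blue plastic kit tray, 200 x 130 x 9 mm, fixed to the bench, its height 9 mm. Origin: centre of its underside; x runs along its 200 mm length, y along its 130 mm width, z up. Two flat-bottomed pockets with grey floors, 5 mm deep (pocket floor 4 mm above the origin): the bottle pocket, round, 52 mm across, centred at x = -55 mm, y = 0, and the slide box pocket, rectangular, 93 mm along x by 69 mm along y, centred at x = +37 mm, y = 0.
- yellow_tray: yellow plastic kit tray, 200 x 130 x 9 mm, fixed to the bench, its height 9 mm. Origin: centre of its underside; x runs along its 200 mm length, y along its 130 mm width, z up. Two flat-bottomed pockets with grey floors, 5 mm deep (pocket floor 4 mm above the origin): the bottle pocket, round, 52 mm across, centred at x = -55 mm, y = 0, and the crucible pocket, square, 48 x 48 mm, centred at x = +37 mm, y = 0.
- orange_beaker: glass beaker, orange inside, 54 mm in diameter, 71 mm tall; stays where it is. Loose. Origin: centre of its underside.
- black_stopper: black rubber stopper, 40 mm in diameter, 24 mm tall; stays where it is. Loose. Origin: centre of its underside.
- orange_stopper: orange-red rubber stopper, 30 mm in diameter, 18 mm tall; stays where it is. Loose. Origin: centre of its underside.
Not all that is in view belongs to the job. What is shaped like the crucible but purple is not meant.

How it is judged:
By the outcome, as a careful person would: the job done as asked, in the order asked, and still so for the second after the job is handed in, with the robot touching nothing.
It also fails if it takes over 104 s, if anything falls off the work surface, if the arm or the gripper's body presses on something with over 40 N, if the wrist force passes 120 N, or if a joint passes its speed limit or range.

## Robot

A 6-joint arm with a two-finger parallel gripper is mounted at the origin on a cart in front of the work surface, level with it; the furniture and walls round the work are solid. World frame = base frame: x ahead of the robot, y to its left, z up, the work surface at z = 0. Lengths are in m, angles in rad, forces in N, time in s.
With the tool pointing down it reaches from about 0.275 to 0.85 m from the base axis. Payload 5.2 kg.
Tool frame: the origin (TCP) lies at the very end of the fingers, on their centre line; the grasp point (between the pads) lies 19 mm behind it; z points along the fingers, y is the line along which they close (so a half turn about z gives the same grasp; the last joint's range is limited). The gripper opens to 85 mm and grips with 20 to 120 N. Pads are 22 mm wide; open, the fingers measure 114 mm over their backs; the gripper's body (76 mm by 85 mm) begins 54 mm behind the grasp point. The pads swing forward as they close: fully open they stand 13 mm farther back than shut.
Start: joints at [1.096, 0.259, 1.535, -0, 1.348, -0.203], TCP at [0.148, 0.53, 0.231] pointing down, gripper open.
Joint ranges: [-3.14, 3.14], [-0.91, 2.08], [0.19, 2.58], [-1.22, 4.36], [0.22, 2.71], [-3.12, 3.12]. Speed limits (rad/s): [2.57, 2.57, 3.14, 3.14, 3.14, 3.14].

## Interface

Orientations are given as a unit quaternion [w, x, y, z].
In Python, from workcell import telemetry, optics, arm gives the robot as it stands.
- The arm moves only by the shell command python3 -m crank 'ROWS' [FORCE]. ROWS is JSON, a list that holds one entry, the list of rows, each a list of 5 numbers: the shift along the tool's x, y, z in mm, then the turn about the tool's z in rad, then the gripper command: -1 is shut, 1 is fully open, values between are in proportion. In form: [[[x, y, z, spin, jaw], ...]]. A call has 1 to 10 rows; each row shifts and turns the commanded pose from where the row before left it, along the tool's axes as they then stand; what a row does not reach is not made up. A row lasts 1/12 s, in which the tool goes at most 41.7 mm and 7.16 degrees, less where a joint would pass 70% of its speed; a pose out of reach is approached as far as the arm can. A call is refused whole if a number of a shift passes 41.7 or a number of a turn 0.125, either way. A call with a gripper value outside its range is refused whole. The fingers move at their own pace and stop on an object; FORCE is the grip in N (left out, the last holds). Time passes only in rows, so rows that do not move let the fingers close. It gives the time, the measured TCP pose, the force, the opening and the grip force at its end, in the units of the state.
- telemetry.observe(): the state, without advancing time (a new reading comes with each control period).
- optics.capture(name): name is "side" or "top"; returns a dict with "color" (384x512x3 uint8, red, green, blue), "camera_matrix" (3x3 intrinsics, pixels), "D" ([k1, k2, p1, p2, k3] as OpenCV has them; the pictures are not rectified), "T" (4x4, takes a point from camera to world coordinates). Camera axes: x right, y up, looking along -z (the intrinsics and any distortion apply to the point x, -y, -z); pixel columns grow to the right and rows downward; lengths in m; the calibration is good to about 2 mm. A picture is of the moment at which its call begins. There is no depth.
- arm.finish_job(): hands the job in; it is judged then, once.
Trained networks look in a picture, given as the dict that the camera call returned (one of the last four; its "shot" number tells which), for a name from the list of things; names that differ only in an ending like _2 or _b are one class to them, and where a whole thing is asked for, a point or a joint stands for the part that bears it (a point fixed in the world has none). Each returns a list of dicts, best first, with "score" (0 to 1); they miss things now and then, are a little off and sometimes report something else, mostly with a low value. They report only what shows in the picture. A call takes as long as a camera call. They do not tell look-alikes from the thing itself.
- optics.cut_out(picture, label): "pixels" (384x512 bool, what is visible of it).
- optics.place_of(picture, label): "at" ([x, y, z] in m, in world coordinates, good to about 4 mm: a listed point, or the origin of a listed thing).
The state is a dict: "t": time; "qpos": joint angles; "qd": joint speeds; "joint_torque": joint torques, N m; "ee_pos": TCP position; "ee_rot": TCP orientation; "wrist_force": force on the tool from outside, world axes, zero at the start; "wrist_torque": the same for the moment, N m; "width": finger opening in m; "grip_force": force on a finger pad.
Only numpy, scipy, OpenCV 4.12 (cv2) and the standard library are available. Lean on these libraries where they do the work, as an engineer would, in place of code of your own. Each camera call takes 0.05 s, during which the arm holds its last target. There are 200 camera calls.

## Working session

There is one attempt and no reset: what is moved stays moved. The work goes in short steps, Python scripts to look and compute and a shell command to move; the robot and the scene stay as the last step left them, time stands still between calls to the robot, and variables do not carry over. Pictures are saved under pics/ and viewed, at most 15 in all, crops included, and the job is handed in when it is done.

```bash
mkdir -p pics; ls; python3 - <<'E'
from workcell import telemetry, optics
import cv2
s=telemetry.observe(); print(s['t'],s['ee_pos'],s['ee_rot'],s['width'])
for n in("side","top"):
    p=optics.capture(n); cv2.imwrite(f"pics/{n}0.png",cv2.resize(p["color"][:,:,::-1],(800,600),interpolation=cv2.INTER_CUBIC))
    print(n,p["T"].round(3).tolist(),p["camera_matrix"].tolist())
    for l in "red_dropper black_dropper slide_box crucible blue_tray yellow_tray orange_beaker black_stopper orange_stopper".split():
        print(l,[(round(r["score"],2),[round(v,3) for v in r["at"]]) for r in optics.place_of(p,l)])
E
```

```text
pics
0.0 [0.14737181 0.52931063 0.23047005] [-3.06697917e-04  1.35484331e-01  9.90779044e-01 -8.87854712e-04] 0.08544883752771702
side [[0.993, 0.057, -0.1, 0.46], [-0.115, 0.433, -0.894, -0.903], [-0.007, 0.9, 0.436, 0.484], [0.0, 0.0, 0.0, 1.0]] [[417.1090047367771, 0.0, 257.2184795148112], [0.0, 417.1090047367771, 190.71410787089337], [0.0, 0.0, 1.0]]
red_dropper [(0.7, [0.57, -0.1, -0.002])]
black_dropper [(0.57, [0.458, 0.052, -0.001])]
slide_box [(0.79, [0.556, 0.002, 0.001])]
crucible [(0.67, [0.537, 0.186, -0.002]), (0.52, [0.677, 0.064, -0.0]), (0.31, [0.457, 0.049, -0.001])]
blue_tray [(0.92, [0.483, 0.345, 0.001]), (0.71, [0.681, -0.056, 0.001])]
yellow_tray [(0.9, [0.496, -0.333, -0.005])]
orange_beaker [(0.62, [0.436, -0.054, 0.001])]
black_stopper [(0.64, [0.57, 0.108, 0.001])]
orange_stopper [(0.47, [0.682, -0.056, -0.0]), (0.15, [0.491, -0.331, -0.002])]
top [[-0.029, 0.998, -0.055, 0.478], [-1.0, -0.029, 0.002, 0.01], [0.001, 0.055, 0.998, 1.369], [0.0, 0.0, 0.0, 1.0]] [[489.10253718291654, 0.0, 255.61494407298161], [0.0, 489.10253718291654, 192.84528477140995], [0.0, 0.0, 1.0]]
red_dropper [(0.57, [0.568, -0.106, 0.004])]
black_dropper [(0.51, [0.458, 0.059, 0.002])]
slide_box [(0.72, [0.556, -0.002, 0.001])]
crucible [(0.65, [0.678, 0.065, -0.002]), (0.64, [0.537, 0.192, -0.001])]
blue_tray [(0.79, [0.481, 0.343, 0.002])]
yellow_tray [(0.7, [0.492, -0.333, 0.005])]
orange_beaker [(0.84, [0.435, -0.056, -0.002])]
black_stopper [(0.47, [0.571, 0.103, 0.003])]
orange_stopper [(0.5, [0.68, -0.054, -0.001])]
```

View pics/side0.png

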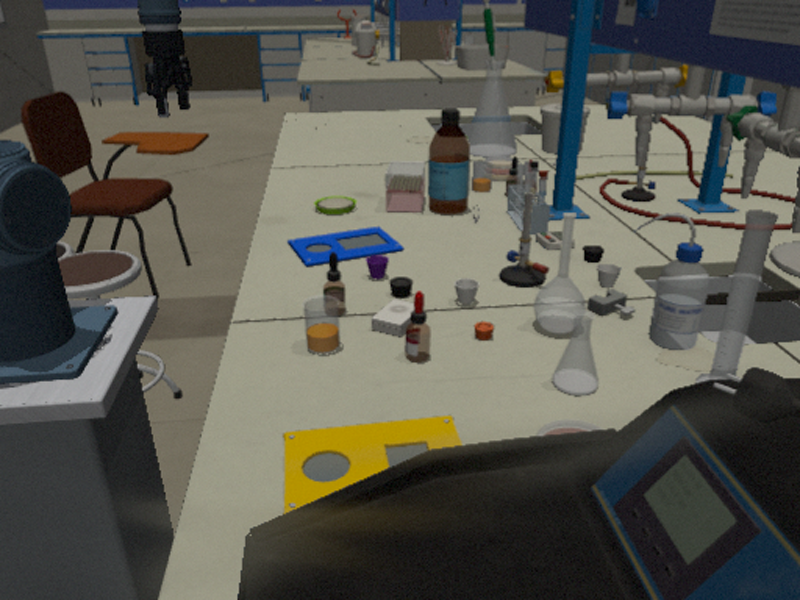

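View pics/top0.png

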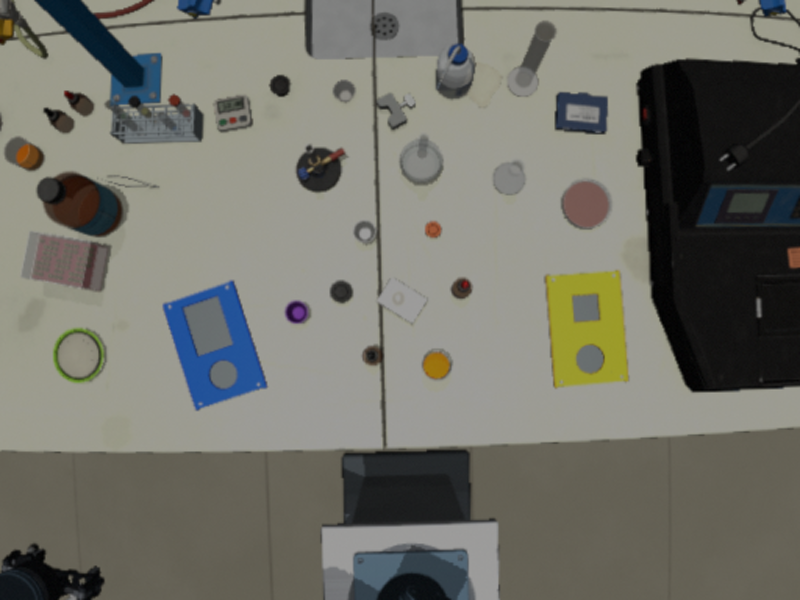

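Side view (800x600 px): red bottle at (418,335), black bottle at (334,290), box at (393,317), white crucible at (466,292), purple crucible at (377,267), beaker at (323,326), stoppers at (401,288) and (484,331). Top view: the trays are at (215,345) and (587,328).

Candidates in the top view:
- **Crucibles:** (365,232) is white and stands between the trays. (344,90) is in the back row and (297,312) is purple, so I take (365,232).
- **Droppers:** (461,288) has the red bulb and (372,355) the black one. The pair at (78,100)/(58,118) is at the back and not meant.

Next I measure these and confirm them in one crop.

```bash
cat > h.py <<'E'
import numpy as np, cv2
from workcell import telemetry, optics
def toworld(p,uv,z):
    uv=np.asarray(uv,float).reshape(-1,1,2)
    n=cv2.undistortPoints(uv,np.array(p["camera_matrix"]),np.array(p["D"],float))[:,0]
    T=np.array(p["T"]); d=np.c_[n[:,0],-n[:,1],-np.ones(len(n))]@T[:3,:3].T; o=T[:3,3]
    return (o+d*((z-o[2])/d[:,2])[:,None])[:,:2]
def topx(p,P):
    T=np.array(p["T"]); c=(np.atleast_2d(P)-T[:3,3])@T[:3,:3]
    return cv2.projectPoints(np.c_[c[:,0],-c[:,1],-c[:,2]],np.zeros(3),np.zeros(3),np.array(p["camera_matrix"]),np.array(p["D"],float))[0][:,0]
def rect(p,m,z):
    c=max(cv2.findContours(m.astype(np.uint8),0,cv2.CHAIN_APPROX_NONE)[0],key=cv2.contourArea)
    w=toworld(p,c,z)
    (x,y),(a,b),t=cv2.minAreaRect((w*1000).astype(np.float32))
    if a<b: a,b,t=b,a,t+90
    return x,y,a,b,t   # mm; t = direction of long side, deg
def pose():
    s=telemetry.observe(); w,x,y,z=s["ee_rot"]; 
    yaw=np.degrees(np.arctan2(2*(x*y+w*z),1-2*(y*y+z*z)))  # heading of tool x
    print("t %.2f"%s["t"],"pos",(np.array(s["ee_pos"])*1000).round(1),"toolx yaw %.1f"%yaw,"w %.1f"%(s["width"]*1000),"grip",round(float(s["grip_force"]),1),"F",np.round(s["wrist_force"],1))
    return np.array(s["ee_pos"])*1000,yaw,s
def go(x,y,yaw=None):
    "needed shift along the tool's axes (mm) and turn (rad) to a world point"
    P,a,_=pose(); R=np.radians(a); d=np.array([x,y])-P[:2]
    tx=np.array([np.cos(R),np.sin(R)]); ty=np.array([np.sin(R),-np.cos(R)])
    print("now: x %.1f y %.1f"%(d@tx,d@ty),end=" ")
    if yaw is not None:
        e=(yaw-a+90)%180-90; print("spin(rad) %.3f"%-np.radians(e),end=" ")
        R=np.radians(yaw); 
    print()
E
python3 - <<'E'
from h import *
p=optics.capture("top"); c=p["color"]; hsv=cv2.cvtColor(c,cv2.COLOR_RGB2HSV)
H,S,V=[hsv[...,i] for i in range(3)]
for n,m in (("blue",(H>100)&(H<130)&(S>120)),("yellow",(H>22)&(H<35)&(S>120))):
    m=m.astype(np.uint8); r=rect(p,m,.009); print(n,np.round(r,1))
    cs,h=cv2.findContours(m,cv2.RETR_CCOMP,cv2.CHAIN_APPROX_NONE)
    for k,q in zip(cs,h[0]):
        if q[3]>=0 and cv2.contourArea(k)>100:
            w=(toworld(p,k,.009)*1000).astype(np.float32); print("  pocket",np.round(cv2.minAreaRect(w),1) if 0 else cv2.minAreaRect(w))
b=optics.cut_out(p,"slide_box")[0]["pixels"]; print("box",np.round(rect(p,b,.022),1))
for l in("crucible","red_dropper","black_dropper"):
    for r in optics.cut_out(p,l):
        v,u=np.nonzero(r["pixels"]); print(l,round(r["score"],2),u.mean().round(1),v.mean().round(1),len(u), toworld(p,[u.mean(),v.mean()],.034 if l=="crucible" else .05).round(4))
# bulbs
red=((H<6)|(H>174))&(S>120); red[:170]=0;red[200:]=0
v,u=np.nonzero(red); k=(u>285)&(u<305); print("red bulb",u[k].mean(),v[k].mean(),k.sum(),toworld(p,[u[k].mean(),v[k].mean()],.095))
s=optics.capture("side")
a=cv2.resize(c[135:245,215:310,::-1],(400,463),interpolation=3); b2=cv2.resize(s["color"][155:245,185:325,::-1],(400,257),interpolation=3)
a=cv2.copyMakeBorder(a,0,0,0,0,0);im=np.zeros((463,800,3),np.uint8);im[:,:400]=a;im[:257,400:]=b2
cv2.imwrite("pics/crop.png",im); pose()
E
```

```text
blue [484.4 343.7 198.3 137.1  17.1]
  pocket ((431.0026550292969, 328.3192138671875), (54.53740692138672, 53.318763732910156), 88.73187255859375)
  pocket ((519.9656982421875, 354.9264221191406), (97.1927490234375, 73.72235107421875), 17.03609275817871)
yellow [ 495.4 -328.4  199.8  137.     2.5]
  pocket ((439.60638427734375, -330.951171875), (51.959571838378906, 53.43776321411133), 87.98554992675781)
  pocket ((532.1786499023438, -327.2088623046875), (53.09291076660156, 53.52741622924805), 3.3800668716430664)
box [555.2   2.6  78.1  55.5  57.4]
crucible 0.65 232.8 147.1 169 [[0.6793 0.0663]]
crucible 0.65 189.0 198.9 175 [[0.54   0.1902]]
black_dropper 0.52 238.1 226.8 118 [[0.4602 0.0572]]
red bulb 297.0869565217391 181.7826086956522 23 [[ 0.57381713 -0.10181112]]
t 1.30 pos [147.6 529.8 231.3] toolx yaw 164.4 w 85.7 grip 0.0 F [ 0.  0. -0.]
```

View pics/crop.png

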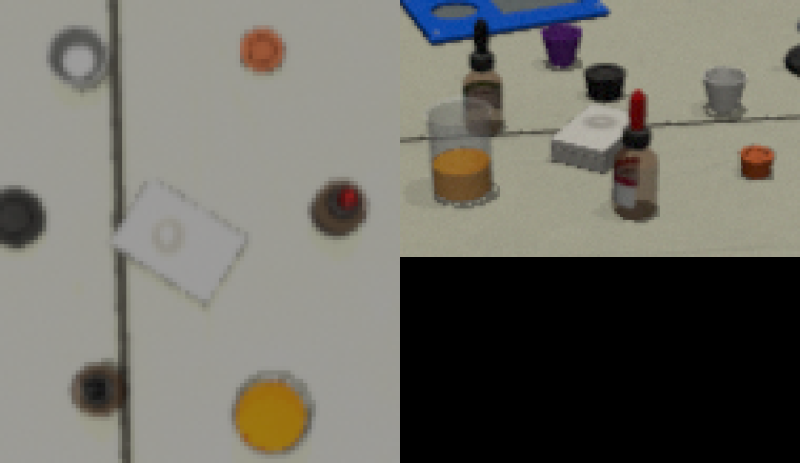

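The crop shows the red-bulb bottle (340,207), black-bulb bottle (98,388) and white crucible (78,57), all in the group between the trays, so these are the ones meant. The box lies with its long side at about 57° in the world frame. I'll take the red bottle first.

```bash
python3 -m crank '[[[0,0,0,0.12,1],[0,0,0,0.12,1],[0,0,0,0.12,1],[0,0,0,0.12,1],[0,0,0,0.12,1],[0,0,0,0.12,1],[0,0,0,0.12,1],[0,0,0,0.12,1],[0,0,0,0.12,1],[0,0,0,0.12,1]]]' 40 | head -c 600
python3 -m crank '[[[0,0,0,0.098,1],[-33,22,0,0,1],[-33,22,0,0,1],[-33,22,0,0,1],[-33,22,0,0,1],[-33,22,0,0,1],[-33,22,0,0,1],[-33,22,0,0,1],[-33,22,0,0,1],[-33,22,0,0,1]]]' >/dev/null
python3 -m crank '[[[-33,22,0,0,1],[-33,22,0,0,1],[-33,22,0,0,1],[-33,22,0,0,1],[-33,22,0,0,1],[-33,22,0,0,1],[-33,22,0,0,1],[-33,22,0,0,1],[-20,15,0,0,1],[0,0,0,0,1]]]' >/dev/null
python3 -c "
from h import *
go(571,-103,90)"
```

```text
t: 2.13
ee_pos: [0.1476, 0.5298, 0.2313]
ee_rot: [-0.0, 0.673, 0.739, 0.0]
wrist_force: [-0.3, -0.3, -0.3]
width: 0.0852
grip_force: 0.0
t 3.80 pos [539.9 -55.5 230.8] toolx yaw 89.8 w 85.4 grip 0.0 F [ 0.3 -0.1  0. ]
now: x -47.3 y 31.2 spin(rad) -0.003
```

```bash
python3 -m crank '[[[-24,15.5,25,0,1],[-23,15.5,25,0,1],[0,0,30,0,1],[0,0,0,0,1]]]' >/dev/null
python3 - <<'E'
from h import *
go(571,-103,90)
s=optics.capture("side"); t=optics.capture("top")
for p in(s,t): print([(round(r["score"],2),r["at"]) for r in optics.place_of(p,"red_dropper")])
cv2.imwrite("pics/s1.png",cv2.resize(s["color"][100:260,180:360,::-1],(720,640)[:2] if 0 else (660,587),interpolation=3))
E
```

```text
t 4.13 pos [565.  -97.3 145.4] toolx yaw 90.0 w 85.5 grip 0.0 F [-1.7  1.  -0.5]
now: x -5.7 y 6.0 spin(rad) -0.001 
[(0.63, [0.5683, -0.1033, -0.0036])]
[]
```

View pics/s1.png

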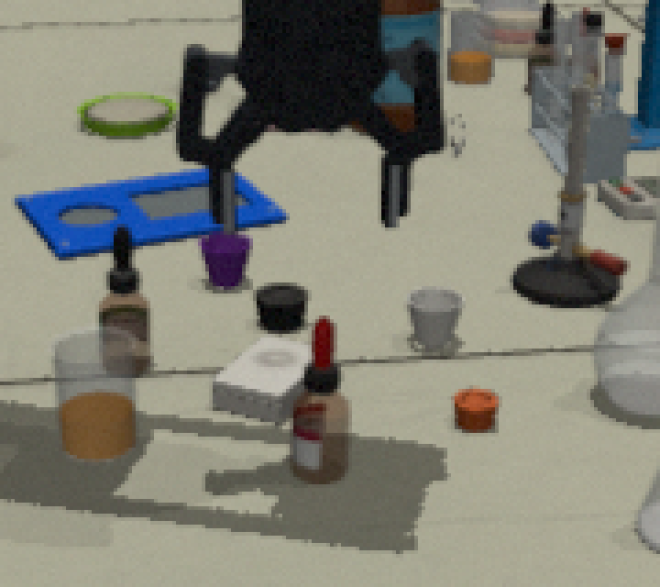

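The view shows the open gripper (tips at (225,230) and (395,225)) above the red bottle (322,400), with room on both sides. Descending, slowly at the end because of the bulb.

```bash
python3 -m crank '[[[-3,3,30,0,1],[-2.5,2,30,0,1],[0,0,30,0,1],[0,0,10,0,1],[0,0,0,0,1]]]' >/dev/null
python3 -c "
from h import *
go(570,-103,90)"
python3 -m crank '[[[0,0,5,0,1],[0,0,4,0,1],[0,0,0,0,1]]]'
```

```text
t 4.75 pos [ 572.1 -102.2   50.4] toolx yaw 90.1 w 85.8 grip 0.0 F [-0.   1.2 -0.1]
now: x -0.8 y -2.1 spin(rad) 0.002 
t: 5.0
ee_pos: [0.5742, -0.1034, 0.0436]
ee_rot: [0.001, 0.707, 0.708, 0.0]
wrist_force: [-0.6, 0.4, 0.6]
width: 0.0858
grip_force: 0.0
```

```bash
python3 -m crank '[[[0,-3,3,0,1],[0,0,2,0,1],[0,0,0,0,1],[0,0,0,0,1]]]';  python3 -c "
from h import *
go(570,-103,90)"
```

```text
t: 5.33
ee_pos: [0.5703, -0.1033, 0.0375]
ee_rot: [0.0, 0.707, 0.707, 0.0]
wrist_force: [0.8, -0.0, -0.6]
width: 0.0854
grip_force: 0.0
t 5.33 pos [ 570.3 -103.3   37.5] toolx yaw 90.1 w 85.4 grip 0.0 F [ 0.8 -0.  -0.6]
now: x 0.3 y -0.3 spin(rad) 0.001
```

```bash
python3 -m crank '[[[0,0,3.5,0,1],[0,0,0,0,1],[0,0,0,0,-1],[0,0,0,0,-1],[0,0,0,0,-1],[0,0,0,0,-1],[0,0,0,0,-1],[0,0,0,0,-1],[0,0,0,0,-1],[0,0,0,0,-1]]]' 30;  python3 - <<'E'
from h import *
go(570,-103,90)
s=optics.capture("side")
cv2.imwrite("pics/s2.png",cv2.resize(s["color"][130:240,230:330,::-1],(500,550),interpolation=3))
E
```

```text
t: 6.17
ee_pos: [0.5704, -0.1033, 0.034]
ee_rot: [0.0, 0.707, 0.707, 0.0]
wrist_force: [-0.4, 0.1, 2.5]
width: 0.0331
grip_force: 29.7
t 6.17 pos [ 570.4 -103.3   34. ] toolx yaw 90.1 w 33.1 grip 29.7 F [-0.4  0.1  2.5]
now: x 0.3 y -0.4 spin(rad) 0.001
```

View pics/s2.png

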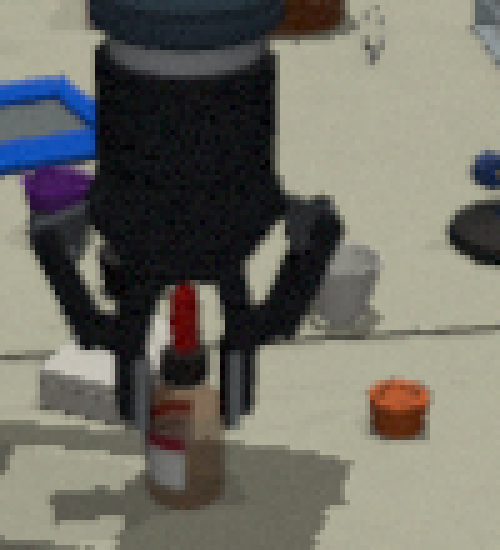

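Held between the pads, with the bulb just clear of the gripper body. Lifting.

```bash
python3 -m crank '[[[0,0,-5,0,-1],[0,0,-10,0,-1],[0,0,-20,0,-1],[0,0,-30,0,-1],[0,0,-30,0,-1],[0,0,-30,0,-1],[0,0,-15,0,-1],[0,0,0,0,-1]]]' 40
python3 -m crank '[[[10,-3,0,0,-1],[20,-6,0,0,-1],[30,-10,0,0,-1],[30,-10,0,0,-1],[30,-10,0,0,-1],[30,-10,0,0,-1],[30,-10,0,0,-1],[30,-10,0,0,-1],[30,-10,0,0,-1],[30,-10,0,0,-1]]]' >/dev/null
python3 -m crank '[[[30,-10,0,0,-1],[30,-10,0,0,-1],[30,-9,0,0,-1],[30,-9,0,0,-1],[20,-6,0,0,-1],[10,-3,0,0,-1],[0,0,0,0,-1]]]' >/dev/null
python3 -c "
from h import *
go(431,328,90)"
```

```text
t: 6.88
ee_pos: [0.5728, -0.1041, 0.1791]
ee_rot: [0.004, 0.707, 0.708, 0.002]
wrist_force: [0.0, -0.5, -0.3]
width: 0.0322
grip_force: 39.8
t 8.30 pos [431.6 318.1 172.2] toolx yaw 90.2 w 32.3 grip 39.8 F [ 0.2  0.3 -0.2]
now: x 9.9 y -0.6 spin(rad) 0.004
```

```bash
python3 -m crank '[[[5,0,20,0,-1],[5,0,30,0,-1],[0,0,30,0,-1],[0,0,25,0,-1],[0,0,12,0,-1],[0,0,0,0,-1],[0,0,0,0,-1]]]' >/dev/null
python3 - <<'E'
from h import *
go(431,328,90)
s=optics.capture("side"); t=optics.capture("top")
for p in (s,t):
  print([(round(r["score"],2),np.round(r["at"],4)) for r in optics.place_of(p,"red_dropper")])
  print("pocket px",topx(p,[.431,.328,.004]))
a=cv2.resize(s["color"][90:190,170:280,::-1],(400,364),interpolation=3)
b=cv2.resize(t["color"][170:270,90:200,::-1],(400,364),interpolation=3)
cv2.imwrite("pics/s3.png",np.hstack([a,b]))
E
```

```text
t 8.88 pos [433.5 325.2  55.9] toolx yaw 90.0 w 32.4 grip 39.9 F [-0.1  0.5 -0.3]
now: x 2.8 y -2.5 spin(rad) -0.000 
[(0.51, array([0.4307, 0.3275, 0.0201]))]
pocket px [[204.30241092 158.95051359]]
[(0.52, array([0.4336, 0.3246, 0.0258]))]
pocket px [[142.98974667 239.43294759]]
```

View pics/s3.png

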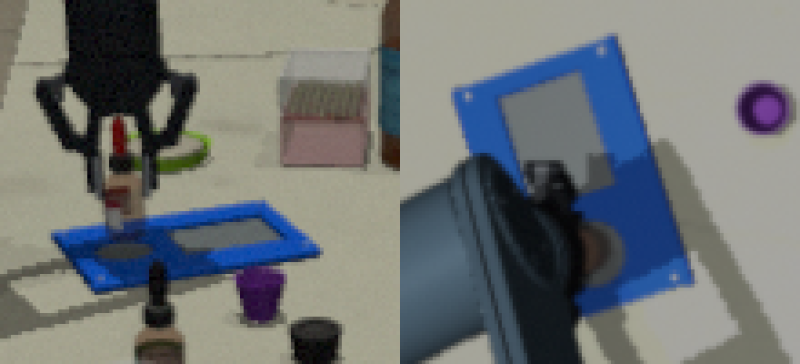

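The bottle hangs upright over the round pocket: side view at (125,205), pocket at (123,250). Lowering.

```bash
python3 -m crank '[[[2.5,-2,6,0,-1],[0,0,5,0,-1],[0,0,0,0,-1],[0,0,0,0,-1]]]' >/dev/null
python3 -c "
from h import *
go(431,328,90)"
python3 -m crank '[[[0,0,3,0,-1],[0,0,0,0,-1],[0,0,0,0,-1]]]'
```

```text
t 9.42 pos [431.4 329.1  45.5] toolx yaw 90.1 w 32.7 grip 39.9 F [-0.7 -0.  -1. ]
now: x -1.1 y -0.4 spin(rad) 0.001 
t: 9.67
ee_pos: [0.4317, 0.3291, 0.0427]
ee_rot: [-0.0, 0.707, 0.707, -0.0]
wrist_force: [0.1, 0.3, -1.3]
width: 0.0322
grip_force: 39.9
```

```bash
python3 -m crank '[[[0,0,2.5,0,-1],[0,0,0,0,-1],[0,0,0,0,-1]]]' | grep -E "pos|wrist_f"
python3 -m crank '[[[0,0,1.5,0,-1],[0,0,0,0,-1],[0,0,0,0,-1]]]'| grep -E "pos|wrist_f"
```

```text
ee_pos: [0.4318, 0.329, 0.0402]
wrist_force: [0.0, 0.3, -1.1]
ee_pos: [0.4318, 0.3291, 0.0387]
wrist_force: [0.4, 0.1, -0.2]
```

```bash
python3 -m crank '[[[0,0,1,0,-1],[0,0,0,0,-1],[0,0,0,0,-0.1],[0,0,0,0,0],[0,0,0,0,0.3],[0,0,0,0,0.8],[0,0,0,0,1],[0,0,0,0,1],[0,0,0,0,1]]]' 
python3 -m crank '[[[0,0,-10,0,1],[0,0,-20,0,1],[0,0,-30,0,1],[0,0,-30,0,1],[0,0,-30,0,1],[0,0,0,0,1]]]' >/dev/null
python3 - <<'E'
from h import *
go(555.5,2.5,57.4)
s=optics.capture("side")
print([(round(r["score"],2),np.round(r["at"],4)) for r in optics.place_of(s,"red_dropper")])
print([(round(r["score"],2),np.round(r["at"],4)) for r in optics.place_of(s,"slide_box")])
E
```

```text
t: 10.92
ee_pos: [0.4318, 0.3291, 0.0378]
ee_rot: [0.0, 0.707, 0.707, -0.0]
wrist_force: [-0.1, 0.4, 0.5]
width: 0.0856
grip_force: 0.0
t 11.42 pos [435.2 330.9 165. ] toolx yaw 90.1 w 85.5 grip 0.0 F [ 1.9  0.6 -0.1]
now: x -328.5 y 119.9 spin(rad) 0.570 
[(0.85, array([0.4302, 0.3336, 0.003 ]))]
[(0.9, array([ 0.5547, -0.0031,  0.0007]))]
```

Red bottle stands in its pocket. On to the box.

```bash
python3 -m crank '[[[-20,7,0,0,1],[-36,13,0,0,1],[-36,13,0,0,1],[-36,13,0,0,1],[-36,13,0,0,1],[-36,13,0,0,1],[-36,13,0,0,1],[-36,13,0,0,1],[-36,14,0,0,1],[-20,0,0,0,1]]]' >/dev/null
python3 -m crank '[[[0,0,0,0.114,1],[0,0,0,0.114,1],[0,0,0,0.114,1],[0,0,0,0.114,1],[0,0,0,0.114,1],[0,0,0,0,1]]]' >/dev/null
python3 -c "
from h import *
go(555.5,2,57.4)"
```

```text
t 12.90 pos [543.    1.3 156.1] toolx yaw 57.2 w 85.6 grip 0.0 F [-0.4 -0.3 -0.5]
now: x 7.3 y 10.1 spin(rad) -0.004
```

```bash
python3 -m crank '[[[4,5,25,0,1],[3,5,30,0,1],[0,0,30,0,1],[0,0,25,0,1],[0,0,10,0,1],[0,0,0,0,1],[0,0,0,0,1]]]' >/dev/null
python3 - <<'E'
from h import *
go(555.5,2,57.4)
s=optics.capture("side")
cv2.imwrite("pics/s4.png",cv2.resize(s["color"][130:230,200:320,::-1],(600,500),interpolation=3))
E
```

```text
t 13.48 pos [556.1   1.8  37.5] toolx yaw 57.5 w 85.6 grip 0.0 F [-0.4  0.2  0.4]
now: x -0.1 y -0.6 spin(rad) 0.001
```

View pics/s4.png

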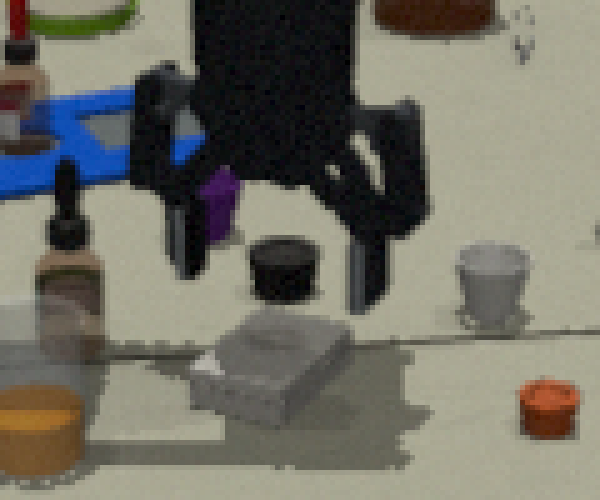

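```bash
python3 -m crank '[[[0,0,20,0,1],[0,0,10,0,1],[0,0,0,0,1],[0,0,0,0,1]]]' | grep -E "pos|wrist_f"
python3 -m crank '[[[0,0,3.5,0,1],[0,0,0,0,1],[0,0,0,0,-1],[0,0,0,0,-1],[0,0,0,0,-1],[0,0,0,0,-1],[0,0,0,0,-1],[0,0,0,0,-1],[0,0,0,0,-1]]]' 40
python3 -m crank '[[[0,0,-5,0,-1],[0,0,-10,0,-1],[0,0,-20,0,-1],[0,0,-30,0,-1],[0,0,-30,0,-1],[0,0,-30,0,-1],[0,0,-20,0,-1],[0,0,0,0,-1]]]' 60
python3 -c "
from h import *
go(520,355,17)"
```

```text
ee_pos: [0.5564, 0.0018, 0.0083]
wrist_force: [0.1, -0.5, -0.2]
t: 14.62
ee_pos: [0.5566, 0.0017, 0.0048]
ee_rot: [0.0, 0.877, 0.48, 0.0]
wrist_force: [-2.0, 0.8, 6.2]
width: 0.0512
grip_force: 43.1
t: 15.28
ee_pos: [0.5593, 0.0012, 0.1548]
ee_rot: [0.003, 0.877, 0.48, 0.004]
wrist_force: [2.0, -0.1, -0.6]
width: 0.0505
grip_force: 63.8
t 15.28 pos [559.3   1.2 154.8] toolx yaw 57.4 w 50.5 grip 63.8 F [ 2.  -0.1 -0.6]
now: x 276.9 y -223.6 spin(rad) 0.705
```

```bash
python3 -m crank '[[[0,0,0,0.1175,-1],[0,0,0,0.1175,-1],[0,0,0,0.1175,-1],[0,0,0,0.1175,-1],[0,0,0,0.1175,-1],[0,0,0,0.1175,-1],[2,-10,0,0,-1],[4,-20,0,0,-1],[6,-30,0,0,-1],[6,-30,0,0,-1]]]' >/dev/null
python3 -m crank '[[[6,-30,0,0,-1],[6,-30,0,0,-1],[6,-30,0,0,-1],[6,-30,0,0,-1],[6,-30,0,0,-1],[6,-30,0,0,-1],[6,-30,0,0,-1],[4,-30,0,0,-1],[2,-15,0,0,-1],[0,0,0,0,-1]]]' >/dev/null
python3 -c "
from h import *
go(520,355,17)"
```

```text
t 16.95 pos [516.6 354.6 148.4] toolx yaw 17.4 w 50.8 grip 63.8 F [-0.1 -0.2 -1.3]
now: x 3.4 y 0.6 spin(rad) 0.007
```

Descend to just above the tray and check the alignment from both cameras.

```bash
python3 -m crank '[[[3,0.5,20,0.007,-1],[0,0,30,0,-1],[0,0,30,0,-1],[0,0,25,0,-1],[0,0,8,0,-1],[0,0,0,0,-1],[0,0,0,0,-1]]]' >/dev/null
python3 - <<'E'
from h import *
go(520,355,17)
s=optics.capture("side"); t=optics.capture("top")
for p in (s,t): print([(round(r["score"],2),np.round(r["at"],4)) for r in optics.place_of(p,"slide_box")])
a=cv2.resize(s["color"][90:190,170:280,::-1],(400,364),interpolation=3)
b=cv2.resize(t["color"][170:270,90:200,::-1],(400,364),interpolation=3)
cv2.imwrite("pics/s5.png",np.hstack([a,b]))
E
```

```text
t 17.53 pos [521.9 350.9  36.6] toolx yaw 16.6 w 50.2 grip 63.7 F [ 0.8 -0.3 -1.4]
now: x -0.7 y -4.5 spin(rad) -0.007 
[(0.52, array([0.4554, 0.0556, 0.0023])), (0.49, array([0.5217, 0.3492, 0.0327]))]
[(0.7, array([ 0.4393, -0.056 , -0.0024])), (0.49, array([0.5197, 0.3472, 0.0327])), (0.26, array([0.4573, 0.0575, 0.0038]))]
```

View pics/s5.png

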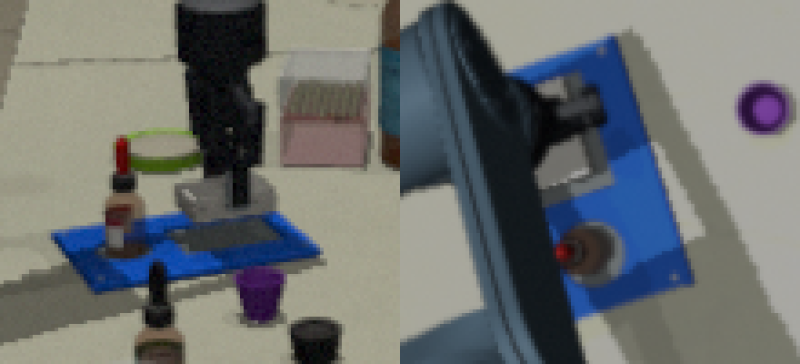

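The box hangs level over its pocket (top view, box at (565,160)). Correcting and lowering.

```bash
python3 -m crank '[[[-0.5,-4.5,8,-0.007,-1],[0,0,10,0,-1],[0,0,4,0,-1],[0,0,0,0,-1],[0,0,0,0,-1]]]' | grep -E "pos|wrist_f"
python3 -c "
from h import *
go(520,355,17)"
python3 -m crank '[[[0,0,3,0,-1],[0,0,0,0,-1],[0,0,0,0,-1]]]' | grep -E "pos|wrist_f"
```

```text
ee_pos: [0.5192, 0.3553, 0.0134]
wrist_force: [-0.6, 0.5, -1.9]
t 18.15 pos [519.2 355.3  13.4] toolx yaw 17.0 w 50.6 grip 63.8 F [-0.6  0.5 -1.9]
now: x 0.7 y 0.5 spin(rad) 0.000 
ee_pos: [0.5199, 0.3555, 0.0113]
wrist_force: [-0.1, 0.1, -1.7]
```

```bash
python3 -m crank '[[[0,0,2,0,-1],[0,0,0,0,-1],[0,0,0,0,-1]]]' | grep -E "pos|wrist_f"
python3 -m crank '[[[0,0,0.8,0,-1],[0,0,0,0,-1],[0,0,0,0,0.3],[0,0,0,0,0.5],[0,0,0,0,1],[0,0,0,0,1],[0,0,0,0,1],[0,0,0,0,1]]]'
python3 -m crank '[[[0,0,-10,0,1],[0,0,-20,0,1],[0,0,-30,0,1],[0,0,-35,0,1],[0,0,-35,0,1],[0,0,-20,0,1],[0,0,0,0,1]]]' >/dev/null
python3 -c "
from h import *
go(458,56,90)"
```

```text
ee_pos: [0.5198, 0.3555, 0.0093]
wrist_force: [0.3, 0.3, -1.3]
t: 19.32
ee_pos: [0.5199, 0.3555, 0.0085]
ee_rot: [-0.0, 0.989, 0.148, 0.0]
wrist_force: [-0.6, -0.4, -0.4]
width: 0.0856
grip_force: 0.0
t 19.90 pos [522.8 357.  165.7] toolx yaw 17.0 w 85.5 grip 0.0 F [1.5 0.6 0.2]
now: x -150.1 y 268.8 spin(rad) -1.274
```

```bash
python3 -m crank '[[[-10,18,0,-0.001,1],[-18,33,0,0,1],[-18,33,0,0,1],[-18,33,0,0,1],[-18,33,0,0,1],[-18,33,0,0,1],[-18,33,0,0,1],[-18,33,0,0,1],[-14,20,0,0,1],[0,0,0,-0.116,1]]]' >/dev/null
python3 -m crank '[[[0,0,0,-0.116,1],[0,0,0,-0.116,1],[0,0,0,-0.116,1],[0,0,0,-0.116,1],[0,0,0,-0.116,1],[0,0,0,-0.116,1],[0,0,0,-0.116,1],[0,0,0,-0.116,1],[0,0,0,-0.116,1],[0,0,0,-0.116,1]]]' >/dev/null
python3 - <<'E'
from h import *
go(458,56,90)
s=optics.capture("side"); 
for l in ("black_dropper","slide_box","red_dropper"): print(l,[(round(r["score"],2),np.round(r["at"],4)) for r in optics.place_of(s,l)])
cv2.imwrite("pics/s6.png",cv2.resize(s["color"][90:240,170:330,::-1],(640,600),interpolation=3))
E
```

```text
t 21.57 pos [454.9  54.4 158.4] toolx yaw 90.5 w 85.2 grip 0.0 F [ 0.6 -0.4  1. ]
now: x 1.6 y 3.1 spin(rad) 0.009 
black_dropper [(0.63, array([0.4584, 0.0524, 0.    ]))]
slide_box [(0.79, array([0.5193, 0.3559, 0.0033]))]
red_dropper [(0.59, array([0.4299, 0.3313, 0.0011]))]
```

View pics/s6.png

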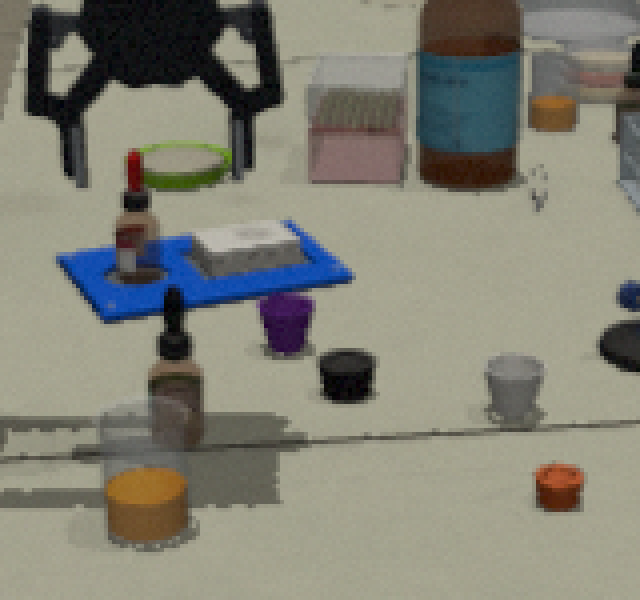

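The blue kit shows the red bottle (135,240) and box (248,248) seated in their pockets. Black bottle at (175,390). Descending on it.

```bash
python3 -m crank '[[[0.5,3,20,0.009,1],[0,0,30,0,1],[0,0,30,0,1],[0,0,20,0,1],[0,0,6,0,1],[0,0,0,0,1],[0,0,0,0,1]]]' >/dev/null
python3 -c "
from h import *
go(458,55,90)"
```

```text
t 22.35 pos [458.8  54.8  53. ] toolx yaw 89.6 w 85.6 grip 0.0 F [ 0.1 -0.1 -0. ]
now: x 0.2 y -0.8 spin(rad) -0.007
```

```bash
python3 -m crank '[[[0,-0.8,8,-0.007,1],[0,0,5,0,1],[0,0,0,0,1],[0,0,0,0,1]]]' | grep -E "pos|wrist_f"
python3 -m crank '[[[0,0,5.5,0,1],[0,0,0,0,1],[0,0,0,0,-1],[0,0,0,0,-1],[0,0,0,0,-1],[0,0,0,0,-1],[0,0,0,0,-1],[0,0,0,0,-1],[0,0,0,0,-1],[0,0,0,0,-1]]]' 30
python3 -c "
from h import *
go(458,55,90)"
```

```text
ee_pos: [0.4576, 0.0549, 0.0397]
wrist_force: [0.1, -0.3, -0.5]
t: 23.52
ee_pos: [0.4577, 0.0548, 0.0343]
ee_rot: [0.0, 0.707, 0.707, 0.0]
wrist_force: [-0.9, 0.6, 4.2]
width: 0.033
grip_force: 29.7
t 23.52 pos [457.7  54.8  34.3] toolx yaw 90.1 w 33.0 grip 29.7 F [-0.9  0.6  4.2]
now: x 0.2 y 0.3 spin(rad) 0.001
```

```bash
python3 -m crank '[[[0,0,-5,0,-1],[0,0,-10,0,-1],[0,0,-20,0,-1],[0,0,-30,0,-1],[0,0,-30,0,-1],[0,0,-30,0,-1],[0,0,-20,0,-1],[0,0,0,0,-1]]]' 40 | grep -E "pos|width"
python3 -m crank '[[[-10,0,0,0,-1],[-20,-1,0,0,-1],[-30,-1.5,0,0,-1],[-30,-1.5,0,0,-1],[-30,-1.5,0,0,-1],[-30,-1.5,0,0,-1],[-30,-1.5,0,0,-1],[-30,-1.5,0,0,-1],[-30,-1.5,0,0,-1],[-30,-1.5,0,0,-1]]]' >/dev/null
python3 -m crank '[[[-30,-1.5,0,0,-1],[-30,-1.5,0,0,-1],[-30,-1.5,0,0,-1],[-30,-1.5,0,0,-1],[-15,0,0,0,-1],[-10,0,0,0,-1],[0,0,0,0,-1]]]' >/dev/null
python3 -c "
from h import *
go(440,-330.5,90)"
```

```text
ee_pos: [0.4602, 0.0546, 0.1836]
width: 0.0326
t 25.60 pos [ 438.1 -361.4  177.5] toolx yaw 89.9 w 32.7 grip 39.7 F [0.3 0.  0. ]
now: x 30.9 y 1.9 spin(rad) -0.001
```

```bash
python3 -m crank '[[[15,1,15,0,-1],[15,1,25,0,-1],[0,0,30,0,-1],[0,0,30,0,-1],[0,0,15,0,-1],[0,0,6,0,-1],[0,0,0,0,-1],[0,0,0,0,-1]]]' >/dev/null
python3 - <<'E'
from h import *
go(440,-330.5,90)
s=optics.capture("side"); t=optics.capture("top")
for p in (s,t): print([(round(r["score"],2),np.round(r["at"],4)) for r in optics.place_of(p,"black_dropper")])
a=cv2.resize(s["color"][220:330,170:290,::-1],(400,367),interpolation=3)
b=cv2.resize(t["color"][160:260,330:440,::-1],(400,367),interpolation=3)
cv2.imwrite("pics/s7.png",np.hstack([a,b]))
E
```

```text
t 26.27 pos [ 441.3 -329.6   58.5] toolx yaw 90.1 w 32.3 grip 39.8 F [0.3 0.6 0.1]
now: x -0.9 y -1.3 spin(rad) 0.002 
[(0.66, array([ 0.4388, -0.3306,  0.0249])), (0.2, array([0.5191, 0.3527, 0.0066]))]
[(0.41, array([ 0.4405, -0.3268,  0.029 ]))]
```

View pics/s7.png

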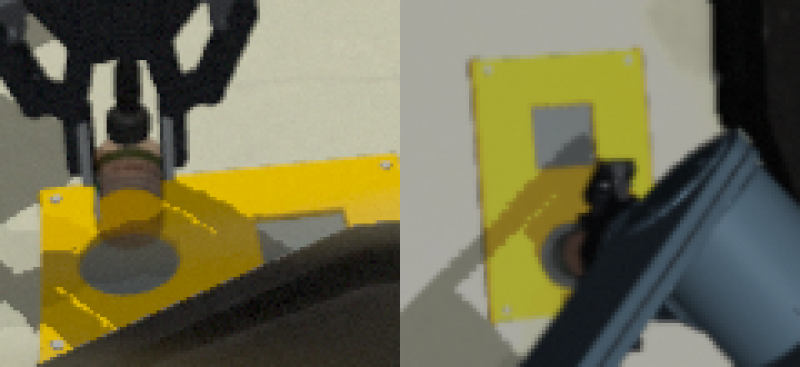

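The black bottle hangs upright above the round yellow pocket (side view, bottle foot at (133,240), pocket at (130,260)). Lowering.

```bash
python3 -m crank '[[[-0.9,-1.2,7,0,-1],[0,0,6,0,-1],[0,0,0,0,-1],[0,0,0,0,-1]]]' | grep -E "pos|wrist_f"
python3 -m crank '[[[0,0,3.5,0,-1],[0,0,0,0,-1],[0,0,0,0,-1]]]' | grep -E "pos|wrist_f"
python3 -m crank '[[[0,0,1.5,0,-1],[0,0,0,0,-1],[0,0,0,0,-1]]]' | grep -E "pos|wrist_f"
```

```text
ee_pos: [0.4393, -0.3307, 0.0444]
wrist_force: [0.1, 0.1, -0.2]
ee_pos: [0.4396, -0.331, 0.0413]
wrist_force: [0.3, 0.4, -0.7]
ee_pos: [0.4397, -0.3311, 0.04]
wrist_force: [-0.3, 0.3, -0.5]
```

```bash
python3 -m crank '[[[0,0,1.5,0,-1],[0,0,0,0,-1],[0,0,0,0,-1]]]' | grep -E "pos|wrist_f"
python3 -m crank '[[[0,0,0.5,0,-1],[0,0,0,0,-1],[0,0,0,0,-0.1],[0,0,0,0,0],[0,0,0,0,0.3],[0,0,0,0,0.8],[0,0,0,0,1],[0,0,0,0,1],[0,0,0,0,1]]]' 
python3 -m crank '[[[0,0,-10,0,1],[0,0,-20,0,1],[0,0,-30,0,1],[0,0,-30,0,1],[0,0,-30,0,1],[0,0,-20,0,1],[0,0,0,0,1]]]' >/dev/null
python3 -c "
from h import *
go(678.5,65,90)"
```

```text
ee_pos: [0.4399, -0.3313, 0.0387]
wrist_force: [-0.8, 0.1, 0.6]
t: 28.3
ee_pos: [0.4397, -0.331, 0.038]
ee_rot: [-0.0, 0.707, 0.707, -0.0]
wrist_force: [0.4, 0.5, 0.3]
width: 0.0856
grip_force: 0.0
t 28.88 pos [ 441.8 -333.2  184.1] toolx yaw 90.1 w 85.3 grip 0.0 F [ 0.9 -0.4  1.1]
now: x 397.9 y 237.2 spin(rad) 0.001
```

```bash
python3 -m crank '[[[16,10,0,0,1],[32,19,0,0,1],[32,19,0,0,1],[32,19,0,0,1],[32,19,0,0,1],[32,19,0,0,1],[32,19,0,0,1],[32,19,0,0,1],[32,19,0,0,1],[32,19,0,0,1]]]' >/dev/null
python3 -m crank '[[[32,19,0,0,1],[32,19,0,0,1],[20,12,0,0,1],[10,6,0,0,1],[0,0,0,0,1]]]' >/dev/null
python3 - <<'E'
from h import *
go(678.5,65,90)
s=optics.capture("side")
for l in("crucible","black_dropper"): print([(round(r["score"],2),np.round(r["at"],4)) for r in optics.place_of(s,l)])
cv2.imwrite("pics/s8.png",cv2.resize(s["color"][80:330,170:400,::-1],(552,600),interpolation=3))
E
```

```text
t 30.13 pos [676.6  69.5 177.3] toolx yaw 90.2 w 85.1 grip 0.0 F [-0.  -0.1 -0.1]
now: x -4.5 y 1.8 spin(rad) 0.004 
[(0.76, array([6.755e-01, 6.260e-02, 6.000e-04])), (0.57, array([ 0.5399,  0.1859, -0.001 ]))]
[(0.6, array([ 0.4378, -0.3302,  0.0061]))]
```

View pics/s8.png

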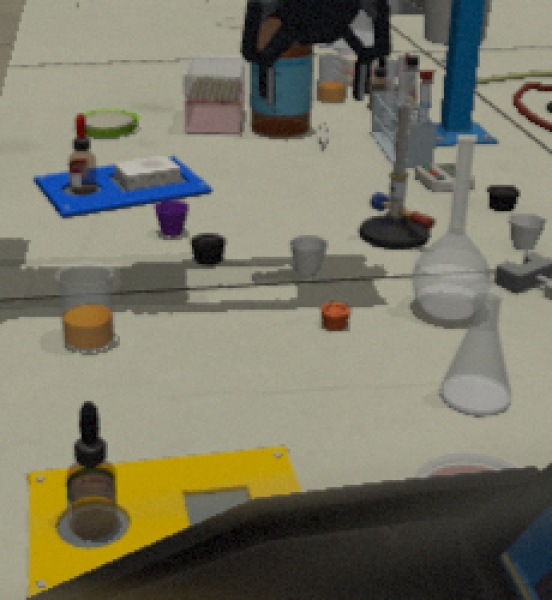

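Yellow tray: the black bottle stands in its round pocket (90,500). White crucible at (308,255), clear of the burner (395,230) and flask (450,275). Checking the clearances.

```bash
python3 - <<'E'
from h import *
s=optics.capture("side")
print("burner",toworld(s,[334.6,176.7],.01),"flask",toworld(s,[357.5,207],.02),"foot-mid crucible",toworld(s,[298.3,193.5],0))
go(678.5,65,90)
E
python3 -m crank '[[[-2.5,1,20,0.003,1],[-2,1,30,0,1],[0,0,30,0,1],[0,0,25,0,1],[0,0,8,0,1],[0,0,0,0,1],[0,0,0,0,1]]]' >/dev/null
python3 -c "
from h import *
go(678,65,90)"
```

```text
burner [[0.7922902  0.12852573]] flask [[ 0.78948898 -0.07062616]] foot-mid crucible [[0.67508346 0.0574811 ]]
t 30.33 pos [675.6  65.4 178. ] toolx yaw 90.0 w 85.2 grip 0.0 F [-0.4  0.2 -0.3]
now: x -0.4 y 2.9 spin(rad) -0.001 
t 30.92 pos [678.6  61.6  65.9] toolx yaw 89.8 w 85.3 grip 0.0 F [0.4 0.4 1.4]
now: x 3.4 y -0.6 spin(rad) -0.003
```

```bash
python3 -m crank '[[[2,-0.5,20,0,1],[0.5,0,20,0,1],[0,0,6,0,1],[0,0,0,0,1],[0,0,0,0,1]]]' >/dev/null
python3 - <<'E'
from h import *
go(678,64.5,90)
s=optics.capture("side")
cv2.imwrite("pics/s9.png",cv2.resize(s["color"][130:220,240:350,::-1],(600,490),interpolation=3))
E
```

```text
t 31.33 pos [678.8  65.   20.7] toolx yaw 89.9 w 85.6 grip 0.0 F [ 0.8 -0.8  0.6]
now: x -0.5 y -0.8 spin(rad) -0.002
```

View pics/s9.png

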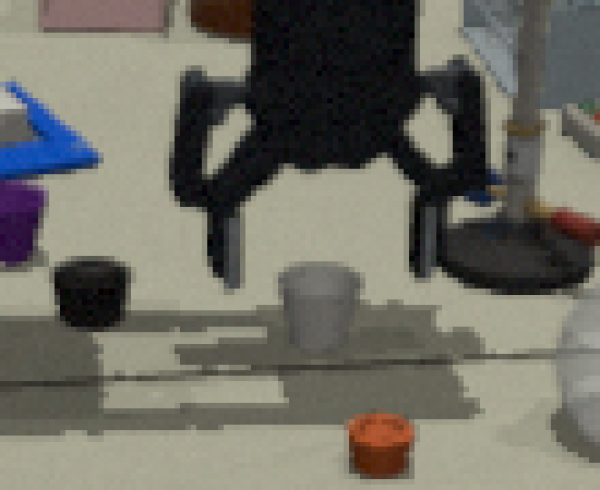

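The fingers straddle the crucible (318,305) evenly. Lowering and gripping.

```bash
python3 -m crank '[[[0,-0.5,6,0,1],[0,0,4,0,1],[0,0,0,0,1],[0,0,0,0,0.3],[0,0,0,0,0.1],[0,0,0,0,-1],[0,0,0,0,-1],[0,0,0,0,-1],[0,0,0,0,-1]]]' 25
python3 -m crank '[[[0,0,-4,0,-1],[0,0,-8,0,-1],[0,0,-15,0,-1],[0,0,-30,0,-1],[0,0,-30,0,-1],[0,0,-30,0,-1],[0,0,-30,0,-1],[0,0,-20,0,-1],[0,0,0,0,-1]]]' 30
python3 - <<'E'
from h import *
go(532,-327.5,90)
s=optics.capture("side")
cv2.imwrite("pics/s10.png",cv2.resize(s["color"][90:210,230:350,::-1],(500,500),interpolation=3))
E
```

```text
t: 32.13
ee_pos: [0.6774, 0.0652, 0.0094]
ee_rot: [0.0, 0.708, 0.706, 0.0]
wrist_force: [-0.1, 0.0, 2.2]
width: 0.0384
grip_force: 24.9
t: 32.88
ee_pos: [0.6803, 0.0651, 0.1831]
ee_rot: [0.004, 0.708, 0.706, 0.004]
wrist_force: [0.9, 0.1, 0.4]
width: 0.0383
grip_force: 30.2
t 32.88 pos [680.3  65.1 183.1] toolx yaw 89.9 w 38.3 grip 30.2 F [0.9 0.1 0.4]
now: x -392.9 y -147.6 spin(rad) -0.002
```

View pics/s10.png

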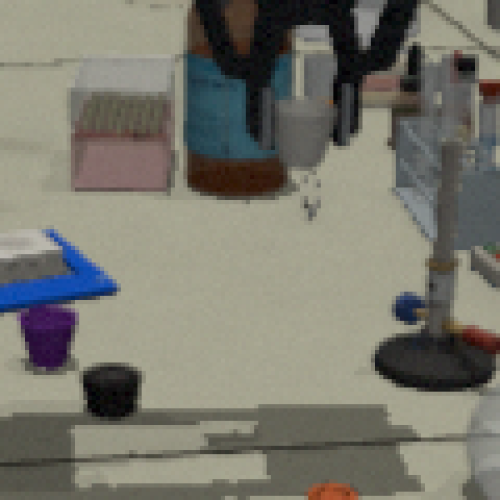

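Crucible held upright at (303,130). I'll carry it over and turn 45° so the fingers stay clear of the standing black bottle.

```bash
python3 -m crank '[[[-12,-5,0,0,-1],[-22,-8,0,0,-1],[-30,-11,0,0,-1],[-30,-11,0,0,-1],[-30,-11,0,0,-1],[-30,-11,0,0,-1],[-30,-11,0,0,-1],[-30,-11,0,0,-1],[-30,-11,0,0,-1],[-30,-11,0,0,-1]]]' >/dev/null
python3 -m crank '[[[-30,-11,0,0,-1],[-30,-11,0,0,-1],[-30,-11,0,0,-1],[-20,-9,0,0,-1],[-8,-3,0,0,-1],[0,0,0,0,-1]]]' >/dev/null
python3 -m crank '[[[0,0,0,0.112,-1],[0,0,0,0.112,-1],[0,0,0,0.112,-1],[0,0,0,0.112,-1],[0,0,0,0.112,-1],[0,0,0,0.112,-1],[0,0,0,0.112,-1],[0,0,0,0,-1]]]' >/dev/null
python3 -c "
from h import *
go(532.5,-327.5,45)"
```

```text
t 34.93 pos [ 530.6 -324.4  175.1] toolx yaw 44.8 w 37.9 grip 30.2 F [-0.8 -0.2 -0.9]
now: x -0.8 y 3.5 spin(rad) -0.003
```

```bash
python3 -m crank '[[[-0.8,3.5,20,0,-1],[0,0,30,0,-1],[0,0,30,0,-1],[0,0,30,0,-1],[0,0,15,0,-1],[0,0,5,0,-1],[0,0,0,0,-1],[0,0,0,0,-1]]]' >/dev/null
python3 - <<'E'
from h import *
go(532.5,-327.5,45)
s=optics.capture("side"); t=optics.capture("top")
for p in (s,t): print([(round(r["score"],2),np.round(r["at"],4)) for r in optics.place_of(p,"crucible")])
a=cv2.resize(s["color"][215:325,180:300,::-1],(400,367),interpolation=3)
b=cv2.resize(t["color"][160:260,330:440,::-1],(400,367),interpolation=3)
cv2.imwrite("pics/s11.png",np.hstack([a,b]))
E
```

```text
t 35.60 pos [ 533.  -329.3   46.6] toolx yaw 45.1 w 38.1 grip 30.2 F [-0.5 -0.3 -0.5]
now: x 0.9 y -1.6 spin(rad) 0.002 
[(0.8, array([ 0.5322, -0.3294,  0.0347]))]
[(0.57, array([ 0.54  ,  0.1903, -0.0015]))]
```

View pics/s11.png

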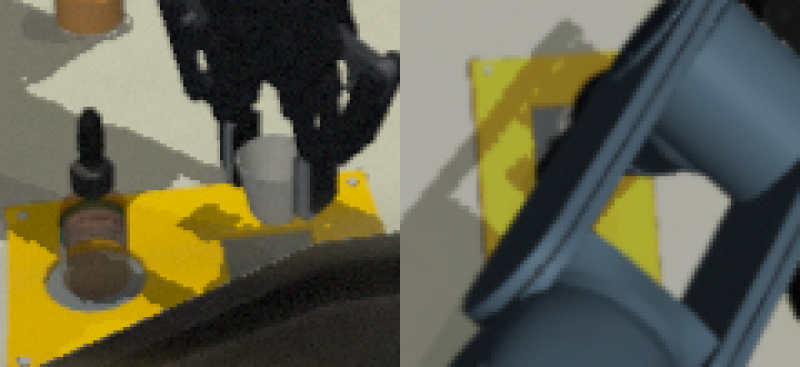

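The crucible hangs upright (270,180) over the square pocket (270,255). Lowering 33 mm in stages.

```bash
python3 -m crank '[[[0.9,-1.6,10,0,-1],[0,0,10,0,-1],[0,0,6,0,-1],[0,0,0,0,-1],[0,0,0,0,-1]]]' | grep -E "pos|wrist_f"
python3 -m crank '[[[0,0,3,0,-1],[0,0,0,0,-1],[0,0,0,0,-1]]]' | grep -E "pos|wrist_f"
python3 -m crank '[[[0,0,1.5,0,-1],[0,0,0,0,-1],[0,0,0,0,-1]]]' | grep -E "pos|wrist_f"
python3 -c "
from h import *
go(532.5,-327.5,45)"
```

```text
ee_pos: [0.5313, -0.3274, 0.0189]
wrist_force: [0.2, -0.6, -0.6]
ee_pos: [0.532, -0.3279, 0.017]
wrist_force: [0.1, 0.2, -0.2]
ee_pos: [0.532, -0.3278, 0.0156]
wrist_force: [-0.7, 0.4, 0.2]
t 36.72 pos [ 532.  -327.8   15.6] toolx yaw 45.0 w 37.8 grip 30.2 F [-0.7  0.4  0.2]
now: x 0.6 y 0.2 spin(rad) -0.001
```

```bash
python3 -m crank '[[[0,0,1.5,0,-1],[0,0,0,0,-1],[0,0,0,0,-1]]]' | grep -E "pos|wrist_f"
python3 -m crank '[[[0,0,0.7,0,-1],[0,0,0,0,-1],[0,0,0,0,0],[0,0,0,0,0.2],[0,0,0,0,0.45],[0,0,0,0,0.6],[0,0,0,0,0.6],[0,0,0,0,0.6]]]'
python3 -m crank '[[[0,0,-10,0,0.6],[0,0,-20,0,0.6],[0,0,-30,0,0.6],[0,0,-35,0,0.6],[0,0,-35,0,0.6],[0,0,-35,0,0.6],[0,0,0,0,0.6]]]' >/dev/null
python3 -m crank '[[[20,-20,0,0,0.6],[25,-25,0,0,0.6],[25,-25,0,0,0.6],[25,-25,0,0,0.6],[25,-25,0,0,0.6],[25,-25,0,0,0.6],[25,-25,0,0,0.6],[20,-20,0,0,0.6],[0,0,0,0,0.6],[0,0,0,0,0.6]]]' | head -2
python3 - <<'E'
from h import *
s=optics.capture("side"); t=optics.capture("top")
for l in "red_dropper black_dropper slide_box crucible orange_beaker black_stopper orange_stopper".split():
    print(l,[[(round(r["score"],2),np.round(r["at"],3).tolist()) for r in optics.place_of(p,l)[:2]] for p in(s,t)])
a=cv2.resize(s["color"][90:330,170:320,::-1],(375,600),interpolation=3)
b=cv2.resize(t["color"][120:270,330:440,::-1],(400,545),interpolation=3)
c=np.zeros((600,400,3),np.uint8);c[:545]=b
cv2.imwrite("pics/s12.png",np.hstack([a,c]))
E
```

```text
ee_pos: [0.5319, -0.3277, 0.0139]
wrist_force: [0.2, -0.2, 0.2]
t: 37.63
ee_pos: [0.532, -0.3278, 0.0133]
ee_rot: [-0.0, 0.924, 0.382, -0.0]
wrist_force: [-0.0, 0.1, 0.7]
width: 0.0684
grip_force: 0.0
t: 39.05
ee_pos: [0.5321, -0.0576, 0.179]
red_dropper [[(0.53, [0.429, 0.331, 0.002])], [(0.44, [0.433, 0.328, 0.006])]]
black_dropper [[(0.61, [0.44, -0.336, 0.002]), (0.56, [0.569, 0.109, -0.004])], [(0.74, [0.44, -0.328, 0.008])]]
slide_box [[(0.74, [0.521, 0.353, 0.005])], [(0.91, [0.515, 0.355, 0.006])]]
crucible [[(0.8, [0.53, -0.328, 0.005]), (0.57, [0.538, 0.188, 0.0])], [(0.62, [0.532, -0.328, 0.003]), (0.45, [0.541, 0.192, 0.0])]]
orange_beaker [[(0.81, [0.438, -0.058, 0.001])], [(0.85, [0.436, -0.056, -0.003])]]
black_stopper [[(0.63, [0.441, -0.336, 0.005]), (0.46, [0.57, 0.111, -0.0])], [(0.49, [0.569, 0.104, 0.002]), (0.49, [0.517, 0.352, 0.004])]]
orange_stopper [[], [(0.67, [0.681, -0.053, -0.002])]]
```

View pics/s12.png

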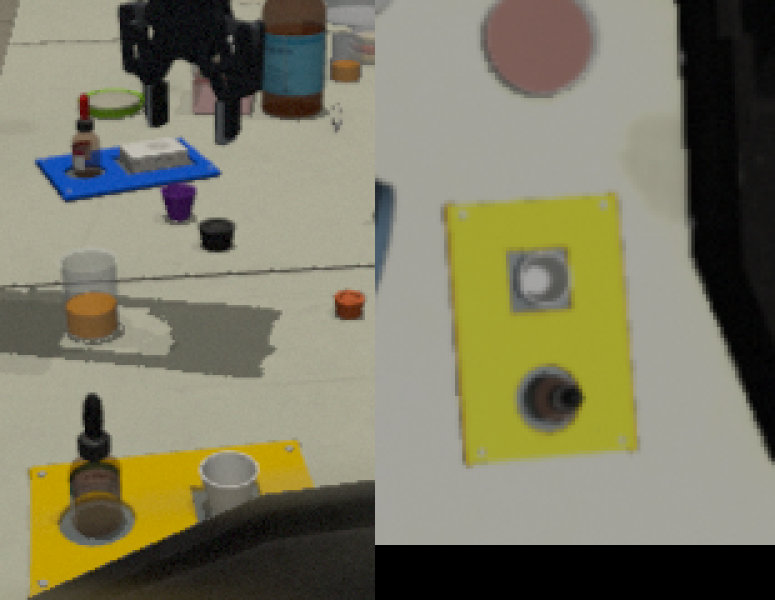

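All four things stand or lie in the middle of their pockets: red bottle (85,155), box (155,150), black bottle (95,500) and crucible (228,485). The beaker (90,300) and both stoppers, (217,235) and (349,304), have not moved. Handing in.

```bash
python3 -c "
from workcell import arm
print(arm.finish_job())"
```

```text
the job is handed in; nothing more can be done
None
```

Both kits are made up and the job is handed in at about 39 s of robot time: all four things are in their own pockets, with the beaker and both stoppers left where they stood; no verdict came back.

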